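Lay out a power supply on its base plate

ROBOT

A 7-joint arm with a two-finger parallel gripper is mounted at the origin on the work surface. World frame = base frame: x ahead of the robot, y to its left, z up, the work surface at z = 0. Lengths are in m, angles in degrees, forces in N, time in s.
With the tool pointing down it reaches from about 0.425 to 0.875 m from the base axis. Payload 4.7 kg.
Tool frame: the origin (TCP) lies midway between the tips of the shut fingers; the grasp point (between the pads) lies 19 mm behind it; z points along the fingers, y is the line along which they close (so a half turn about z gives the same grasp; the last joint's range is limited). The gripper opens to 87 mm and grips with 3 to 60 N. Pads are 19 mm wide; open, the fingers measure 117 mm over their backs; the gripper's body (75 mm by 190 mm) begins 51 mm behind the grasp point.
Start: joints at [70.25, 18.392, -4.016, 83.108, 1.295, 78.541, -3.26], TCP at [0.228, -0.609, 0.223] pointing down, gripper open.
Joint ranges: [-163.93, 163.93], [-17.29, 119.83], [-79.2, 71.16], [3.27, 140.29], [-89.18, 269.18], [5.43, 117.66], [-154.24, 154.24]. Speed limits (degrees/s): [147.25, 147.25, 180, 180, 180, 180, 180].

INTERFACE

Orientations are given as [roll, pitch, yaw] about the fixed x, y, z axes, in that order (R = Rz(yaw) Ry(pitch) Rx(roll)).
In Python, from cell import env gives the robot as it stands. The module is installed in compiled form; this text tells all that it offers.
- The arm moves only by the tool step_arm, never from a script. Its argument "rows" is a list of rows, each an object with "angular": the turn, a rotation vector about the tool's x, y, z in units of pi rad (1.0 is pi rad), a list of three; "slide": the shift along the tool's x, y, z in units of 500 mm (1.0 is 500 mm), a list of three; "jaw": the opening, from 0 (shut) to 1 (fully open). A call has 1 to 10 rows; each row shifts and turns the commanded pose from where the row before left it, along the tool's axes as they then stand; what a row does not reach is not made up. A row lasts 1/8 s, in which the tool goes at most 62.5 mm and 10.7 degrees, less where a joint would pass 70% of its speed; a pose out of reach is approached as far as the arm can. A call with a number of a shift or a turn outside -1 to 1 is refused whole. A call with a gripper value outside its range is refused whole. The fingers move at their own pace and stop on an object; "newtons" is the grip in N (left out, the last holds). Time passes only in rows, so rows that do not move let the fingers close. It gives the time, the measured TCP pose, the force, the opening and the grip force at its end, in the units of the state.
- env.get_obs(): the state, without advancing time (a new reading comes with each control period).
- env.read_camera(name): name is "side" or "top"; returns the picture (420x560x3 uint8, red, green, blue); there is no depth.
- env.camera_info(name): a dict with "fx", "fy", "cx", "cy" (pixels), "R" (3x3) and "t" (3): a world point X has camera coordinates R X + t. Camera axes: x right, y down, z forward; pixel columns grow to the right and rows downward; lengths in m; the calibration is good to about 2 mm. A picture is of the moment at which its call begins. camera_info takes no time and is no camera call.
- env.sign_off(): hands the job in; it is judged then, once.
The state is a dict: "time_s": time; "qpos": joint angles; "joint_velocities": joint speeds; "effort": joint torques, N m; "tool_pos": TCP position; "tool_rot": TCP orientation; "force": force on the tool from outside, world axes, zero at the start; "wrist_torque": the same for the moment, N m; "grip_width": finger opening in m; "grasp_force": force on a finger pad.
Only numpy, scipy, OpenCV 4.12 (cv2) and the standard library are available. Lean on these libraries where they do the work, as an engineer would, in place of code of your own. Each camera call takes 0.05 s, during which the arm holds its last target. There are 200 camera calls.

TASK

Lay out the power supply on the aluminium base plate in one row, each part standing as it does now and centred on its own group of four mounting holes: the large capacitor in the middle, the transformer between it and the mains inlet, the heat sink between it and the output posts, these last two square to the plate with their long side along the row. Then lay the regulator module flat on the heat sink, centred on its top. Leave the small capacitor and the mug where they are.

Things in the scene. Friction and masses are not known exactly. Their poses are not given: they have to be found in the camera images.
- chassis: Aluminium base plate fixed on the bench, 90 (x) by 380 (y) by 3 mm. Origin: centre of its underside, z up, y along its length. Three groups of four dark mounting holes (34 mm either side of the long centre line, 11 mm either side of the group centre) are centred at x 0, y -78, 0 and +78 mm. Inlet and output stand on it at y +156 and -156 mm, either one at either end.
- inlet: Mains inlet: plain black box fixed on one end of the base plate, 50 (x) by 36 (y) by 30 mm high, a grey recess with three small brass blades on its top. Origin: centre of its underside, z up. Its axes are parallel to the plate's.
- output: Output terminal block: grey box fixed on the other end of the base plate, 50 (x) by 36 (y) by 16 mm high, with two black binding posts (13 mm diameter, 22 mm tall) standing on it. Origin: centre of its underside, z up. Its axes are parallel to the plate's.
- transformer: Loose small mains transformer, 0.2 to 0.4 kg: dark steel core 24 (x) by 50 (y) by 42 mm high, with a yellow taped winding through its middle, 40 (x) by 30 (y) mm, from 6 to 36 mm above the underside; easily gripped across the winding (40 mm along its x). Origin: centre of its underside, z up.
- capacitor_large: Loose large capacitor: upright black can 35 mm in diameter, 50 mm tall, bright top. Origin: centre of its underside, z up.
- heatsink: Loose aluminium heat sink: flat-topped bar 34 (x) by 56 (y) by 28 mm high, with upright fins 22 mm high along both long sides, 46 mm across the fins (along its x, the grip). Origin: centre of its underside, z up. Its flat top is 28 mm above the origin.
- regulator: Loose regulator module: flat black block 28 (x) by 38 (y) by 14 mm high with three brass screw terminals on its top, about 40 g. Origin: centre of its underside, z up.
- capacitor_small: Small spare capacitor, loose bystander: upright black can 22 mm in diameter, 34 mm tall, bright top. Not part of the job. Origin: centre of its underside, z up.
- mug: Steel mug, loose bystander, 76 mm in diameter, 85 mm tall, beside the work on the robot's right. Not part of the job. Origin: centre of its underside, z up.

How it is judged:
By the outcome, as a careful person would: the job done as asked, in the order asked, and still so for the second after the job is handed in, with the robot touching nothing.
It also fails if it takes over 106 s, if anything falls off the work surface, if the arm or the gripper's body presses on something with over 40 N, if the wrist force passes 120 N, or if a joint passes its speed limit or range.

## Working session

There is one attempt and no reset: what is moved stays moved. The work goes in short steps, Python scripts to look and compute and a tool call to move; the robot and the scene stay as the last step left them, time stands still between calls to the robot, and variables do not carry over. Pictures are saved under pics/ and viewed, at most 14 in all, crops included, and the job is handed in when it is done.

Besides the shell and the picture viewer there is one more tool, called after "Emit:" by a JSON object that holds its "name" and its "arguments". step_arm: Moves the arm, as the interface text tells. Shifts and turns lie within -1 to 1; 1 stands for 500 mm of shift or pi rad of turn. Its arguments: {"type":"object","properties":{"rows":{"type":"array"},"newtons":{"type":"number"}},"required":["rows"]}

```bash
mkdir -p pics
python3 - <<'E'
from cell import env
import cv2
print(env.get_obs())
for n in("top","side"):
    im=env.read_camera(n); cv2.imwrite(f"pics/{n}0.png",im[:,:,::-1]); print(n,env.camera_info(n))
E
```

```text
{'time_s': 0.0, 'qpos': array([70.24993181, 18.43961956, -4.01524649, 83.1743201 ,  1.29411596,
       78.54038249, -3.25937366]), 'joint_velocities': array([ 0.00714151, -0.01327405,  0.10567913, -0.00104333,  0.0151984 ,
       -0.0780524 ,  0.02733389]), 'effort': array([ 3.54595513e-04, -4.91280949e+01, -4.03487189e-01, -3.12529707e+01,
       -6.38422254e-02,  4.38267749e-02,  1.71854363e-04]), 'tool_pos': array([ 0.22801268, -0.60811057,  0.22146022]), 'tool_rot': array([-1.79890869e+02,  4.92617843e-03,  2.05599891e+01]), 'force': array([-0.25954459,  0.03774853,  0.16450959]), 'wrist_torque': array([ 0.02422584,  0.03782007, -0.02477505]), 'grasp_force': 0.0, 'grip_width': 0.08707173389043867}
top {'fx': 534.4635566006315, 'fy': 534.4635566006315, 'cx': 278.1082893289014, 'cy': 205.73746810469584, 'R': array([[-0.01837048, -0.99969067, -0.01676595],
       [-0.99150039,  0.02037504, -0.1284984 ],
       [ 0.12880026,  0.01426287, -0.99156798]]), 't': array([-0.06020404,  0.5440647 ,  1.10040193])}
side {'fx': 450.5060253688876, 'fy': 450.5060253688876, 'cx': 280.917721738232, 'cy': 209.04977327083242, 'R': array([[-0.99756011, -0.06787132,  0.01634979],
       [-0.04884996,  0.5112971 , -0.85801454],
       [ 0.04987498, -0.85671977, -0.5133651 ]]), 't': array([0.52933281, 0.11043992, 0.97818651])}
```

View pics/top0.png

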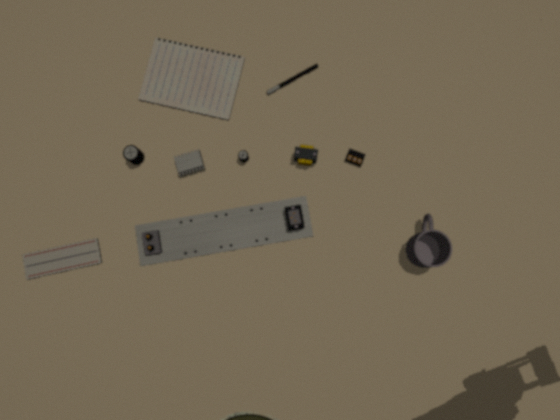

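View pics/side0.png

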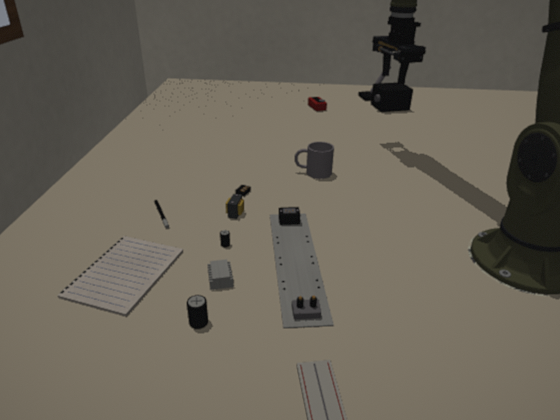

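The top view shows the large can at about (133,155), the heat sink at (189,163), the small can at (243,156), the transformer at (305,155) and the regulator at (355,158). On the plate, the inlet is at (294,217) and the output at (151,242); the mug is at (429,248). I'll enlarge the work area.

```bash
cat > h.py <<'E'
import numpy as np, cv2
from cell import env
def proj(n,X):
    c=env.camera_info(n); p=np.atleast_2d(X)@c["R"].T+c["t"]
    return np.c_[c["fx"]*p[:,0]/p[:,2]+c["cx"], c["fy"]*p[:,1]/p[:,2]+c["cy"]]
def ray(n,uv,z):
    c=env.camera_info(n); uv=np.atleast_2d(uv).astype(float)
    d=np.c_[(uv[:,0]-c["cx"])/c["fx"],(uv[:,1]-c["cy"])/c["fy"],np.ones(len(uv))]@c["R"]
    o=-c["R"].T@c["t"]; s=(z-o[2])/d[:,2]
    return o+s[:,None]*d
def zoom(im,x0,y0,x1,y1,k,g=1.0):
    a=cv2.resize(im[y0:y1,x0:x1],None,fx=k,fy=k,interpolation=cv2.INTER_CUBIC)
    return np.clip(a.astype(float)*g,0,255).astype(np.uint8)
E
python3 - <<'E'
from h import *
im=cv2.imread("pics/top0.png"); 
a=zoom(im,115,135,375,200,3,1.8); b=zoom(im,115,190,375,270,3,1.5)
cv2.imwrite("pics/topz.png",np.vstack([a,b]))
im=cv2.imread("pics/side0.png"); cv2.imwrite("pics/sidez.png",zoom(im,170,170,350,330,3.7,1.8))
E
```

```text
(no output)
```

View pics/topz.png

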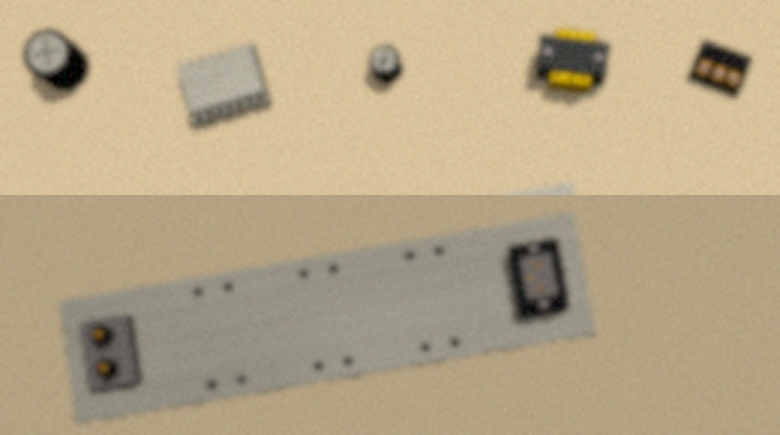

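View pics/sidez.png

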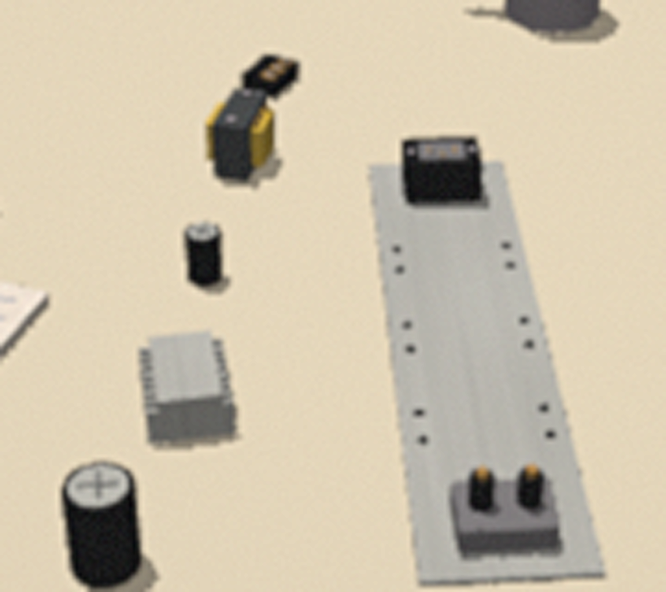

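Run:
```python
from h import *
for n in("top","side"):
    c=env.camera_info(n); print(n,"cam at",(-c["R"].T@c["t"]).round(3))
im=cv2.imread("pics/top0.png"); big=cv2.resize(im,None,fx=4,fy=4,interpolation=cv2.INTER_CUBIC)
hsv=cv2.cvtColor(big,cv2.COLOR_BGR2HSV)
def cnt(x0,y0,x1,y1,f):
    m=np.zeros(hsv.shape[:2],np.uint8); s=np.s_[4*y0:4*y1,4*x0:4*x1]
    m[s]=f(hsv[s].astype(int))*255
    cs,_=cv2.findContours(m,cv2.RETR_EXTERNAL,cv2.CHAIN_APPROX_NONE); return cs
def px(p): return (np.asarray(p,float)-1.5)/4
for p in [(133,152),(189,160),(305,155),(296,155),(150,75+150),(200,230),(305,148),(305,162),(355,158),(220,130),(189,172)]:
    print(p,im[p[1],p[0]],cv2.cvtColor(im[p[1]:p[1]+1,p[0]:p[0]+1],cv2.COLOR_BGR2HSV)[0,0])
# holes
g=cv2.cvtColor(big,cv2.COLOR_BGR2GRAY)
bh=cv2.morphologyEx(g,cv2.MORPH_BLACKHAT,np.ones((25,25)))
m=(bh>25).astype(np.uint8); k,l,st,ce=cv2.connectedComponentsWithStats(m)
for i in range(1,k):
    u,v=px(ce[i]); 
    if 165<u<280 and 195<v<265:
        ys,xs=np.where(l==i); w=bh[ys,xs].astype(float); u,v=px((np.average(xs,weights=w),np.average(ys,weights=w)))
        print("hole",round(u,2),round(v,2),st[i][4],ray("top",(u,v),.003)[0].round(4))
```

```text
top cam at [ 0.397 -0.087  1.16 ]
side cam at [0.485 0.817 0.588]
(133, 152) [79 87 88] [27 26 88]
(189, 160) [87 97 98] [27 29 98]
(305, 155) [36 37 35] [75 14 37]
(296, 155) [38 38 41] [ 0 19 41]
(150, 225) [88 95 98] [21 26 98]
(200, 230) [ 90 100 102] [ 25  30 102]
(305, 148) [26 55 64] [ 23 151  64]
(305, 162) [ 1 68 88] [ 23 252  88]
(355, 158) [51 70 87] [ 16 106  87]
(220, 130) [ 86 109 120] [ 20  72 120]
(189, 172) [54 61 63] [23 36 63]
hole 260.88 208.11 68 [ 0.5424 -0.0326  0.003 ]
hole 251.09 209.76 68 [ 0.5393 -0.0112  0.003 ]
hole 225.68 214.12 75 [0.5308 0.0444 0.003 ]
hole 215.76 215.78 55 [0.5276 0.0661 0.003 ]
hole 190.53 220.13 74 [0.5192 0.1213 0.003 ]
hole 180.55 221.8 64 [0.5159 0.1431 0.003 ]
hole 266.14 238.73 76 [ 0.4754 -0.0431  0.003 ]
hole 256.32 240.35 69 [ 0.4723 -0.0217  0.003 ]
hole 230.54 244.91 72 [0.4635 0.0343 0.003 ]
hole 220.69 246.57 74 [0.4603 0.0557 0.003 ]
hole 195.0 251.01 54 [0.4518 0.1114 0.003 ]
hole 185.15 252.77 81 [0.4484 0.1328 0.003 ]
```

```bash
cat > m.py <<'E'
from h import *
def prep(im,k=4):
    big=cv2.resize(im,None,fx=k,fy=k,interpolation=cv2.INTER_CUBIC); return cv2.cvtColor(big,cv2.COLOR_BGR2HSV).astype(int)
def cont(hsv,box,f,k=4):
    x0,y0,x1,y1=[k*b for b in box]; m=(f(hsv[y0:y1,x0:x1])*255).astype(np.uint8)
    m=cv2.morphologyEx(m,cv2.MORPH_CLOSE,np.ones((5,5)))
    c=max(cv2.findContours(m,cv2.RETR_EXTERNAL,cv2.CHAIN_APPROX_NONE)[0],key=cv2.contourArea)
    return (c.reshape(-1,2)+[x0,y0]-(k-1)/2)/k
def rect(n,c,z):  # rect of a contour cast on plane z: centre, sides in mm, angle of long side from world y (deg)
    P=ray(n,c,z)[:,:2]; (cx,cy),(w,h),_=r=cv2.minAreaRect((P*1e3).astype(np.float32))
    b=cv2.boxPoints(r); e=b[1]-b[0]; e2=b[2]-b[1]; L=e if np.hypot(*e)>np.hypot(*e2) else e2
    a=np.degrees(np.arctan2(-L[0],L[1])); a=(a+90)%180-90
    M=cv2.moments((P*1e3).astype(np.float32)); 
    return np.round([cx,cy,w,h,a,M["m10"]/M["m00"],M["m01"]/M["m00"]],1)
E
python3 - <<'E'
from m import *
im=cv2.imread("pics/top0.png"); H=prep(im)
H0=np.array([[ .5424,-.0326],[.5393,-.0112],[.4754,-.0431],[.4723,-.0217],[.5308,.0444],[.5276,.0661],[.4635,.0343],[.4603,.0557],[.5192,.1213],[.5159,.1431],[.4518,.1114],[.4484,.1328]]).reshape(3,4,2).mean(1)
print("groups",H0.round(4), "yaw",np.degrees(np.arctan2(-(H0[2]-H0[0])[0],(H0[2]-H0[0])[1])), np.hypot(*(H0[2]-H0[0])))
print("cap top",rect("top",cont(H,(118,140,143,170),lambda h:(h[...,2]>62)&(h[...,1]<48)),.05))
print("heat all",rect("top",cont(H,(170,145,208,180),lambda h:h[...,1]<50),.028))
print("heat top",rect("top",cont(H,(170,145,208,180),lambda h:(h[...,1]<48)&(h[...,2]>78)),.028))
print("core",rect("top",cont(H,(285,140,325,172),lambda h:(h[...,1]<90)&(h[...,2]<60)),.042))
c=cont(H,(285,140,325,155),lambda h:(h[...,1]>125)); print("yel far",c.min(0),c.max(0),rect("top",c,.036))
c=cont(H,(285,155,325,172),lambda h:(h[...,1]>125)); print("yel near",rect("top",c,.036))
print("reg",rect("top",cont(H,(340,145,370,170),lambda h:(h[...,2]<75)|(h[...,1]>95)),.014))
def box(n,b,f):
    a=cv2.resize(im[b[1]:b[3],b[0]:b[2]],None,fx=8,fy=8,interpolation=cv2.INTER_NEAREST); 
    c=cont(H,b,f); cv2.polylines(a,[((c-[b[0],b[1]]+.5)*8).astype(int)],True,(0,0,255),1); return cv2.resize(np.clip(a*1.8,0,255).astype(np.uint8),(300,250))
A=[box("",(118,140,143,170),lambda h:(h[...,2]>62)&(h[...,1]<48)),box("",(170,145,208,180),lambda h:(h[...,1]<48)&(h[...,2]>78)),
box("",(285,140,325,172),lambda h:(h[...,1]<90)&(h[...,2]<60)),box("",(340,145,370,170),lambda h:(h[...,2]<75)|(h[...,1]>95))]
cv2.imwrite("pics/masks.png",np.vstack([np.hstack(A[:2]),np.hstack(A[2:])]))
E
```

```text
groups [[ 0.5074 -0.0272]
 [ 0.4956  0.0501]
 [ 0.4838  0.1272]] yaw 8.668714837477376 0.15608304079880048
cap top [663.1 242.6  28.5  28.3  -1.3 662.9 242.5]
heat all [642.1 121.3  46.6  57.9  16.6 641.8 121.2]
heat top [646.2 122.5  36.9  57.6  15.9 645.7 122.3]
core [ 648.9 -129.5   49.2   32.2   -7.8  652.3 -129.5]
yel far [299.375 143.875] [313.125 148.875] [ 670.  -133.9   29.8    8.7   -8.8  670.  -133.9]
yel near [ 636.9 -129.5   37.4   16.   -10.6  637.4 -129.1]
reg [ 648.1 -239.    37.7   32.2  -22.7  648.1 -239. ]
```

View pics/masks.png

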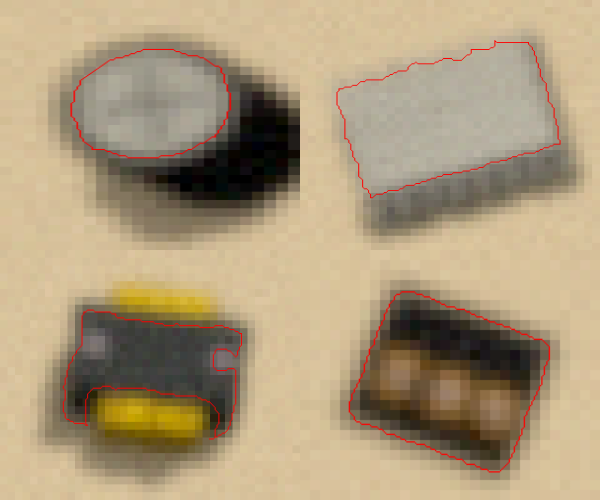

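The outlines fit the parts and match the given sizes, with the expected side-face offset:
- **Large can:** (663, 242.5)
- **Heat sink:** (645.5, 122), yaw 16.3
- **Transformer:** (653, -131), yaw -9
- **Regulator:** (649.6, -240), yaw -22.7
- **Plate:** yaw 8.67

Next is a helper to work out the moves.

```bash
cat > go.py <<'E'
import sys; from h import *
# usage: go.py x y z yaw -> turn (units) and slide (units) after the turn
o=env.get_obs(); x,y,z,w=map(float,sys.argv[1:5]); p=o["tool_pos"]; yaw=o["tool_rot"][2]
d=np.array([x,y,z])-p; a=np.radians(w)
s=np.array([d[0]*np.cos(a)+d[1]*np.sin(a), d[0]*np.sin(a)-d[1]*np.cos(a), -d[2]])/.5
print("t",round(o["time_s"],2),"at",p.round(4),o["tool_rot"].round(2),"turn z",round((yaw-w)/180,4),"slide",s.round(4),"mm",(s*500).round(1),"grip",round(o["grip_width"],4))
E
python3 go.py .663 .2425 .16 98.67
```

```text
t 0.1 at [ 0.228  -0.6082  0.2215] [-179.9     0.     20.56] turn z -0.434 slide [1.5507 1.1165 0.1231] mm [775.4 558.2  61.5] grip 0.0868
```

Emit:
{"name": "step_arm", "arguments": {"rows": [{"angular": [0, 0, -0.0542], "slide": [0, 0, 0], "jaw": 1}, {"angular": [0, 0, -0.0542], "slide": [0, 0, 0], "jaw": 1}, {"angular": [0, 0, -0.0542], "slide": [0, 0, 0], "jaw": 1}, {"angular": [0, 0, -0.0542], "slide": [0, 0, 0], "jaw": 1}, {"angular": [0, 0, -0.0542], "slide": [0, 0, 0], "jaw": 1}, {"angular": [0, 0, -0.0542], "slide": [0, 0, 0], "jaw": 1}, {"angular": [0, 0, -0.0542], "slide": [0, 0, 0], "jaw": 1}, {"angular": [0, 0, -0.0546], "slide": [0, 0, 0], "jaw": 1}]}}

```text
time_s: 1.1
tool_pos: [0.2281, -0.6083, 0.2219]
tool_rot: [-180.0, -0.1, 99.0]
force: [0.6, 0.2, 0.4]
grip_width: 0.0873
grasp_force: 0.0
```

Emit:
{"name": "step_arm", "arguments": {"rows": [{"angular": [0, 0, 0], "slide": [0.0775, 0.0558, 0], "jaw": 1}, {"angular": [0, 0, 0], "slide": [0.0775, 0.0558, 0], "jaw": 1}, {"angular": [0, 0, 0], "slide": [0.0775, 0.0558, 0], "jaw": 1}, {"angular": [0, 0, 0], "slide": [0.0775, 0.0558, 0], "jaw": 1}, {"angular": [0, 0, 0], "slide": [0.0775, 0.0558, 0], "jaw": 1}, {"angular": [0, 0, 0], "slide": [0.0775, 0.0558, 0], "jaw": 1}, {"angular": [0, 0, 0], "slide": [0.0775, 0.0558, 0], "jaw": 1}, {"angular": [0, 0, 0], "slide": [0.0775, 0.0558, 0], "jaw": 1}, {"angular": [0, 0, 0], "slide": [0.0775, 0.0558, 0], "jaw": 1}, {"angular": [0, 0, 0], "slide": [0.0775, 0.0558, 0], "jaw": 1}]}}

```text
time_s: 2.35
tool_pos: [0.4458, -0.182, 0.2223]
tool_rot: [-180.0, 0.0, 98.7]
force: [0.1, -0.5, 0.0]
grip_width: 0.087
grasp_force: 0.0
```

Emit:
{"name": "step_arm", "arguments": {"rows": [{"angular": [0, 0, 0], "slide": [0.0775, 0.0558, 0], "jaw": 1}, {"angular": [0, 0, 0], "slide": [0.0775, 0.0558, 0], "jaw": 1}, {"angular": [0, 0, 0], "slide": [0.0775, 0.0558, 0.02], "jaw": 1}, {"angular": [0, 0, 0], "slide": [0.0775, 0.0558, 0.02], "jaw": 1}, {"angular": [0, 0, 0], "slide": [0.0775, 0.0558, 0.02], "jaw": 1}, {"angular": [0, 0, 0], "slide": [0.0775, 0.0558, 0.02], "jaw": 1}, {"angular": [0, 0, 0], "slide": [0.0775, 0.0558, 0.02], "jaw": 1}, {"angular": [0, 0, 0], "slide": [0.0775, 0.0558, 0.02], "jaw": 1}, {"angular": [0, 0, 0], "slide": [0.0775, 0.0558, 0], "jaw": 1}, {"angular": [0, 0, 0], "slide": [0.0775, 0.0558, 0], "jaw": 1}]}}

```text
time_s: 3.6
tool_pos: [0.6634, 0.2426, 0.1615]
tool_rot: [-179.9, 0.0, 98.6]
force: [0.3, -0.4, 0.5]
grip_width: 0.0868
grasp_force: 0.0
```

```bash
python3 go.py .663 .2425 .012 98.67
```

```text
t 3.6 at [0.6634 0.2426 0.1615] [-1.7992e+02  3.0000e-02  9.8650e+01] turn z -0.0001 slide [-0.     -0.0007  0.2989] mm [ -0.   -0.4 149.5] grip 0.0868
```

Emit:
{"name": "step_arm", "arguments": {"rows": [{"angular": [0, 0, 0], "slide": [0, 0, 0.06], "jaw": 1}, {"angular": [0, 0, 0], "slide": [0, 0, 0.06], "jaw": 1}, {"angular": [0, 0, 0], "slide": [0, 0, 0.06], "jaw": 1}, {"angular": [0, 0, 0], "slide": [0, 0, 0.05], "jaw": 1}, {"angular": [0, 0, 0], "slide": [0, 0, 0.04], "jaw": 1}, {"angular": [0, 0, 0], "slide": [0, 0, 0.029], "jaw": 1}, {"angular": [0, 0, 0], "slide": [0, 0, 0], "jaw": 0.6}, {"angular": [0, 0, 0], "slide": [0, 0, 0], "jaw": 0.5}, {"angular": [0, 0, 0], "slide": [0, 0, 0], "jaw": 0.42}, {"angular": [0, 0, 0], "slide": [0, 0, 0], "jaw": 0.3}], "newtons": 25}}

```text
time_s: 4.85
tool_pos: [0.6633, 0.2418, 0.0138]
tool_rot: [179.9, -0.0, 98.7]
force: [0.1, 0.3, -0.0]
grip_width: 0.0547
grasp_force: 0.0
```

Emit:
{"name": "step_arm", "arguments": {"rows": [{"angular": [0, 0, 0], "slide": [0, 0, 0], "jaw": 0.3}, {"angular": [0, 0, 0], "slide": [0, 0, 0], "jaw": 0.3}, {"angular": [0, 0, 0], "slide": [0, 0, 0], "jaw": 0.3}]}}

```text
time_s: 5.22
tool_pos: [0.6629, 0.2416, 0.0131]
tool_rot: [-180.0, 0.0, 98.7]
force: [-0.7, -0.1, 0.8]
grip_width: 0.0345
grasp_force: 25.0
```

```bash
python3 go.py .4956 .0501 .09 98.67
```

```text
t 5.22 at [0.6629 0.2416 0.0131] [-1.7999e+02  1.0000e-02  9.8680e+01] turn z 0.0 slide [-0.3283 -0.3884 -0.1537] mm [-164.1 -194.2  -76.9] grip 0.0345
```

Emit:
{"name": "step_arm", "arguments": {"rows": [{"angular": [0, 0, 0], "slide": [0, 0, -0.04], "jaw": 0.3}, {"angular": [0, 0, 0], "slide": [0, 0, -0.06], "jaw": 0.3}, {"angular": [0, 0, 0], "slide": [-0.02, -0.02, -0.054], "jaw": 0.3}, {"angular": [0, 0, 0], "slide": [-0.045, -0.055, 0], "jaw": 0.3}, {"angular": [0, 0, 0], "slide": [-0.065, -0.075, 0], "jaw": 0.3}, {"angular": [0, 0, 0], "slide": [-0.065, -0.075, 0], "jaw": 0.3}, {"angular": [0, 0, 0], "slide": [-0.065, -0.075, 0], "jaw": 0.3}, {"angular": [0, 0, 0], "slide": [-0.045, -0.055, 0], "jaw": 0.3}, {"angular": [0, 0, 0], "slide": [-0.023, -0.033, 0], "jaw": 0.3}, {"angular": [0, 0, 0], "slide": [0, 0, 0], "jaw": 0.3}]}}

```text
time_s: 6.48
tool_pos: [0.4957, 0.0489, 0.091]
tool_rot: [179.9, 0.2, 98.6]
force: [0.2, 0.1, -0.9]
grip_width: 0.034
grasp_force: 25.0
```

```bash
python3 go.py .4956 .0501 .0165 98.67
```

```text
t 6.47 at [0.4957 0.0489 0.091 ] [1.7994e+02 1.6000e-01 9.8560e+01] turn z -0.0006 slide [2.400e-03 1.000e-04 1.491e-01] mm [ 1.2  0.  74.5] grip 0.034
```

Emit:
{"name": "step_arm", "arguments": {"rows": [{"angular": [0, 0, 0], "slide": [0.0014, 0, 0.04], "jaw": 0.3}, {"angular": [0, 0, 0], "slide": [0, 0, 0.05], "jaw": 0.3}, {"angular": [0, 0, 0], "slide": [0, 0, 0.03], "jaw": 0.3}, {"angular": [0, 0, 0], "slide": [0, 0, 0.016], "jaw": 0.3}, {"angular": [0, 0, 0], "slide": [0, 0, 0.01], "jaw": 0.3}, {"angular": [0, 0, 0], "slide": [0, 0, 0.002], "jaw": 0.3}, {"angular": [0, 0, 0], "slide": [0, 0, 0], "jaw": 0.3}]}}

```text
time_s: 7.35
tool_pos: [0.4962, 0.051, 0.0165]
tool_rot: [180.0, 0.0, 98.7]
force: [0.9, -0.1, -0.2]
grip_width: 0.0347
grasp_force: 25.0
```

Emit:
{"name": "step_arm", "arguments": {"rows": [{"angular": [0, 0, 0], "slide": [0, 0, 0], "jaw": 0.3}]}}

```text
time_s: 7.48
tool_pos: [0.4962, 0.0509, 0.0165]
tool_rot: [179.9, 0.0, 98.7]
force: [-0.5, 0.3, -1.4]
grip_width: 0.0342
grasp_force: 25.0
```

Emit:
{"name": "step_arm", "arguments": {"rows": [{"angular": [0, 0, 0], "slide": [-0.002, 0, 0.0012], "jaw": 0.3}, {"angular": [0, 0, 0], "slide": [0, 0, 0], "jaw": 0.3}]}}

```text
time_s: 7.72
tool_pos: [0.4963, 0.0503, 0.016]
tool_rot: [180.0, 0.0, 98.7]
force: [-1.7, 0.5, 4.3]
grip_width: 0.0341
grasp_force: 25.0
```

Emit:
{"name": "step_arm", "arguments": {"rows": [{"angular": [0, 0, 0], "slide": [0, 0, 0], "jaw": 0.45}, {"angular": [0, 0, 0], "slide": [0, 0, 0], "jaw": 0.8}, {"angular": [0, 0, 0], "slide": [0, 0, 0], "jaw": 1}, {"angular": [0, 0, 0], "slide": [0, 0, 0], "jaw": 1}, {"angular": [0, 0, 0], "slide": [0, 0, -0.06], "jaw": 1}, {"angular": [0, 0, 0], "slide": [0, 0, -0.08], "jaw": 1}, {"angular": [0, 0, 0], "slide": [0, 0, -0.08], "jaw": 1}, {"angular": [0, 0, 0], "slide": [0, 0, -0.06], "jaw": 1}]}}

```text
time_s: 8.72
tool_pos: [0.4963, 0.0501, 0.1571]
tool_rot: [179.9, 0.0, 98.7]
force: [0.4, -0.4, 0.0]
grip_width: 0.0861
grasp_force: 0.0
```

```bash
python3 go.py .6532 -.131 .16 81
```

```text
t 8.72 at [0.4963 0.0501 0.1571] [1.7992e+02 4.0000e-02 9.8690e+01] turn z 0.0983 slide [-0.3087  0.3666 -0.0058] mm [-154.3  183.3   -2.9] grip 0.0861
```

Emit:
{"name": "step_arm", "arguments": {"rows": [{"angular": [0, 0, 0.049], "slide": [0, 0, 0], "jaw": 1}, {"angular": [0, 0, 0.0493], "slide": [0, 0, 0], "jaw": 1}, {"angular": [0, 0, 0], "slide": [-0.0386, 0.0458, 0], "jaw": 1}, {"angular": [0, 0, 0], "slide": [-0.0386, 0.0458, 0], "jaw": 1}, {"angular": [0, 0, 0], "slide": [-0.0386, 0.0458, 0], "jaw": 1}, {"angular": [0, 0, 0], "slide": [-0.0386, 0.0458, 0], "jaw": 1}, {"angular": [0, 0, 0], "slide": [-0.0386, 0.0458, 0], "jaw": 1}, {"angular": [0, 0, 0], "slide": [-0.0386, 0.0458, 0], "jaw": 1}, {"angular": [0, 0, 0], "slide": [-0.0386, 0.0458, 0], "jaw": 1}, {"angular": [0, 0, 0], "slide": [-0.0386, 0.0458, 0], "jaw": 1}]}}

```text
time_s: 9.98
tool_pos: [0.6532, -0.1321, 0.1551]
tool_rot: [-180.0, 0.0, 81.0]
force: [0.4, 0.5, 0.2]
grip_width: 0.0876
grasp_force: 0.0
```

```bash
python3 go.py .6532 -.131 .010 81
python3 - <<'E'
from m import *
im=env.read_camera("top")[:,:,::-1].copy(); cv2.imwrite("pics/top1.png",im); s=env.read_camera("side")[:,:,::-1].copy(); cv2.imwrite("pics/side1.png",s)
H=prep(im); u,v=proj("top",[.4956,.0501,.053])[0]; print(u,v)
u,v=int(u),int(v)
cv2.imwrite("pics/z1.png",np.hstack([zoom(im,200,190,260,260,6,1.6),cv2.resize(zoom(s,190,170,340,330,3,1.7),(420,420))]))
E
```

```text
t 9.97 at [ 0.6532 -0.1321  0.1551] [-1.7998e+02  1.0000e-02  8.0970e+01] turn z -0.0001 slide [ 0.0022 -0.0003  0.2901] mm [ 1.100e+00 -1.000e-01  1.451e+02] grip 0.0876
220.31766825464754 228.26508836027116
```

View pics/z1.png

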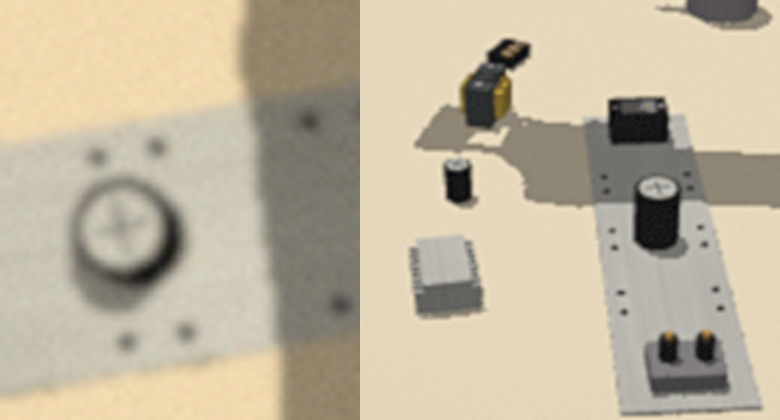

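The large can's top centre is at about (220.4, 228.2), against a predicted (220.3, 228.3), so it is centred. Now the transformer.

Emit:
{"name": "step_arm", "arguments": {"rows": [{"angular": [0, 0, 0], "slide": [0.001, 0, 0.06], "jaw": 1}, {"angular": [0, 0, 0], "slide": [0, 0, 0.07], "jaw": 1}, {"angular": [0, 0, 0], "slide": [0, 0, 0.06], "jaw": 1}, {"angular": [0, 0, 0], "slide": [0, 0, 0.05], "jaw": 1}, {"angular": [0, 0, 0], "slide": [0, 0, 0.03], "jaw": 1}, {"angular": [0, 0, 0], "slide": [0, 0, 0.02], "jaw": 0.7}, {"angular": [0, 0, 0], "slide": [0, 0, 0], "jaw": 0.6}, {"angular": [0, 0, 0], "slide": [0, 0, 0], "jaw": 0.5}, {"angular": [0, 0, 0], "slide": [0, 0, 0], "jaw": 0.4}, {"angular": [0, 0, 0], "slide": [0, 0, 0], "jaw": 0.35}], "newtons": 35}}

```text
time_s: 11.32
tool_pos: [0.6531, -0.1308, 0.011]
tool_rot: [179.9, 0.0, 81.0]
force: [-0.3, -0.1, 0.4]
grip_width: 0.0449
grasp_force: 0.0
```

Emit:
{"name": "step_arm", "arguments": {"rows": [{"angular": [0, 0, 0], "slide": [0, 0, 0], "jaw": 0.35}, {"angular": [0, 0, 0], "slide": [0, 0, 0], "jaw": 0.35}, {"angular": [0, 0, 0], "slide": [0, 0, 0], "jaw": 0.35}]}}

```text
time_s: 11.7
tool_pos: [0.6532, -0.1309, 0.0109]
tool_rot: [179.9, 0.0, 81.0]
force: [0.4, -0.7, 1.7]
grip_width: 0.0398
grasp_force: 35.0
```

```bash
python3 go.py .5074 -.0272 .10 98.67
```

```text
t 11.7 at [ 0.6532 -0.1309  0.0109] [1.7994e+02 1.0000e-02 8.0980e+01] turn z -0.0983 slide [ 0.249  -0.257  -0.1782] mm [ 124.5 -128.5  -89.1] grip 0.0398
```

Emit:
{"name": "step_arm", "arguments": {"rows": [{"angular": [0, 0, 0], "slide": [0, 0, -0.04], "jaw": 0.35}, {"angular": [0, 0, 0], "slide": [0, 0, -0.06], "jaw": 0.35}, {"angular": [0, 0, -0.033], "slide": [0, 0, -0.05], "jaw": 0.35}, {"angular": [0, 0, -0.033], "slide": [0, 0, -0.028], "jaw": 0.35}, {"angular": [0, 0, -0.0323], "slide": [0, 0, 0], "jaw": 0.35}, {"angular": [0, 0, 0], "slide": [0.05, -0.05, 0], "jaw": 0.35}, {"angular": [0, 0, 0], "slide": [0.07, -0.07, 0], "jaw": 0.35}, {"angular": [0, 0, 0], "slide": [0.07, -0.07, 0], "jaw": 0.35}, {"angular": [0, 0, 0], "slide": [0.04, -0.045, 0], "jaw": 0.35}, {"angular": [0, 0, 0], "slide": [0.019, -0.022, 0], "jaw": 0.35}]}}

```text
time_s: 12.95
tool_pos: [0.5054, -0.0261, 0.0998]
tool_rot: [-179.9, 0.1, 98.8]
force: [0.1, -0.4, -2.8]
grip_width: 0.0397
grasp_force: 35.0
```

Emit:
{"name": "step_arm", "arguments": {"rows": [{"angular": [0, 0, 0], "slide": [0, 0, 0], "jaw": 0.35}, {"angular": [0, 0, 0], "slide": [0, 0, 0], "jaw": 0.35}, {"angular": [0, 0, 0], "slide": [0, 0, 0], "jaw": 0.35}]}}

```text
time_s: 13.32
tool_pos: [0.5078, -0.0277, 0.0995]
tool_rot: [180.0, -0.0, 98.6]
force: [-0.5, -0.2, -3.7]
grip_width: 0.0397
grasp_force: 35.0
```

```bash
python3 go.py .5074 -.0272 .0145 98.67
python3 - <<'E'
from m import *
s=env.read_camera("side")[:,:,::-1].copy(); im=env.read_camera("top")[:,:,::-1].copy()
cv2.imwrite("pics/z2.png",np.hstack([zoom(im,220,150,330,260,3.8,1.6),zoom(s,240,150,350,260,3.8,1.7)]))
E
```

```text
t 13.32 at [ 0.5078 -0.0277  0.0995] [ 1.7997e+02 -4.0000e-02  9.8610e+01] turn z -0.0003 slide [ 0.001  -0.0006  0.1701] mm [ 0.5 -0.3 85. ] grip 0.0397
```

View pics/z2.png

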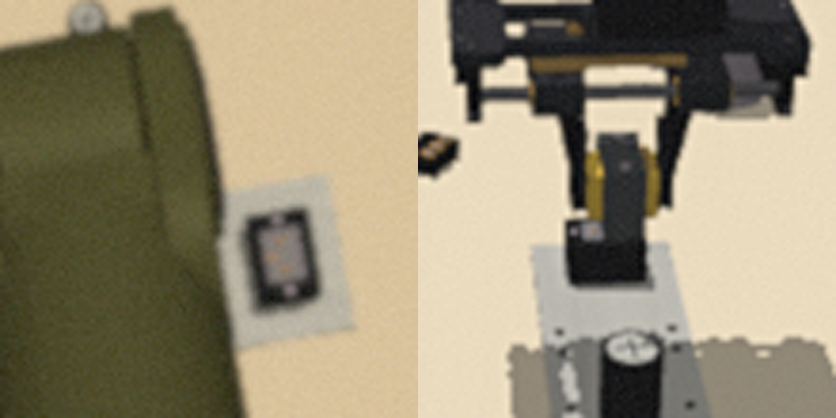

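The side view shows the transformer held upright between the fingers above the plate, with the inlet behind it. I'm lowering it.

Emit:
{"name": "step_arm", "arguments": {"rows": [{"angular": [0, 0, 0], "slide": [0.0008, -0.0005, 0.05], "jaw": 0.35}, {"angular": [0, 0, 0], "slide": [0, 0, 0.05], "jaw": 0.35}, {"angular": [0, 0, 0], "slide": [0, 0, 0.035], "jaw": 0.35}, {"angular": [0, 0, 0], "slide": [0, 0, 0.02], "jaw": 0.35}, {"angular": [0, 0, 0], "slide": [0, 0, 0.01], "jaw": 0.35}, {"angular": [0, 0, 0], "slide": [0, 0, 0.005], "jaw": 0.35}, {"angular": [0, 0, 0], "slide": [0, 0, 0.001], "jaw": 0.35}, {"angular": [0, 0, 0], "slide": [0, 0, 0], "jaw": 0.35}, {"angular": [0, 0, 0], "slide": [0, 0, 0], "jaw": 0.35}]}}

```text
time_s: 14.55
tool_pos: [0.5069, -0.0268, 0.0143]
tool_rot: [180.0, 0.0, 98.7]
force: [-0.1, -0.2, -2.6]
grip_width: 0.0396
grasp_force: 35.0
```

Emit:
{"name": "step_arm", "arguments": {"rows": [{"angular": [0, 0, 0], "slide": [0, 0.0006, 0.0012], "jaw": 0.35}, {"angular": [0, 0, 0], "slide": [0, 0, 0], "jaw": 0.35}, {"angular": [0, 0, 0], "slide": [0, 0, 0], "jaw": 0.35}]}}

```text
time_s: 14.92
tool_pos: [0.507, -0.0268, 0.0138]
tool_rot: [-180.0, 0.0, 98.7]
force: [-3.2, -0.6, 6.3]
grip_width: 0.0398
grasp_force: 35.0
```

Emit:
{"name": "step_arm", "arguments": {"rows": [{"angular": [0, 0, 0], "slide": [0, 0, 0], "jaw": 0.5}, {"angular": [0, 0, 0], "slide": [0, 0, 0], "jaw": 0.8}, {"angular": [0, 0, 0], "slide": [0, 0, 0], "jaw": 1}, {"angular": [0, 0, 0], "slide": [0, 0, 0], "jaw": 1}, {"angular": [0, 0, 0], "slide": [0, 0, -0.06], "jaw": 1}, {"angular": [0, 0, 0], "slide": [0, 0, -0.08], "jaw": 1}, {"angular": [0, 0, 0], "slide": [0, 0, -0.08], "jaw": 1}, {"angular": [0, 0, 0], "slide": [0, 0, -0.06], "jaw": 1}]}}

```text
time_s: 15.92
tool_pos: [0.5074, -0.0265, 0.155]
tool_rot: [179.9, 0.0, 98.7]
force: [-0.3, 0.7, -0.1]
grip_width: 0.0866
grasp_force: 0.0
```

```bash
python3 go.py .6455 .122 .155 106.3
```

```text
t 15.93 at [ 0.5074 -0.0265  0.155 ] [1.7992e+02 5.0000e-02 9.8690e+01] turn z -0.0423 slide [2.076e-01 3.485e-01 1.000e-04] mm [103.8 174.2   0. ] grip 0.0866
```

Emit:
{"name": "step_arm", "arguments": {"rows": [{"angular": [0, 0, -0.0423], "slide": [0, 0, 0], "jaw": 1}, {"angular": [0, 0, 0], "slide": [0.03, 0.05, 0], "jaw": 1}, {"angular": [0, 0, 0], "slide": [0.0475, 0.08, 0], "jaw": 1}, {"angular": [0, 0, 0], "slide": [0.05, 0.08, 0], "jaw": 1}, {"angular": [0, 0, 0], "slide": [0.04, 0.07, 0], "jaw": 1}, {"angular": [0, 0, 0], "slide": [0.025, 0.045, 0], "jaw": 1}, {"angular": [0, 0, 0], "slide": [0.015, 0.0235, 0], "jaw": 1}, {"angular": [0, 0, 0], "slide": [0, 0, 0], "jaw": 1}, {"angular": [0, 0, 0], "slide": [0, 0, 0], "jaw": 1}]}}

```text
time_s: 17.05
tool_pos: [0.6447, 0.1206, 0.1533]
tool_rot: [-180.0, 0.1, 106.2]
force: [-0.2, 0.2, 0.7]
grip_width: 0.087
grasp_force: 0.0
```

```bash
python3 go.py .6455 .122 .004 106.3
python3 - <<'E'
from m import *
s=env.read_camera("side")[:,:,::-1].copy(); im=env.read_camera("top")[:,:,::-1].copy()
cv2.imwrite("pics/top2.png",im);cv2.imwrite("pics/side2.png",s)
cv2.imwrite("pics/z3.png",np.hstack([zoom(im,230,190,300,260,6,1.6),zoom(s,260,190,340,270,5,1.7)[:,:400]][:1]))
print(proj("top",[.5074,-.0272,.045]))
E
```

```text
t 17.05 at [0.6447 0.1206 0.1533] [-1.7996e+02  6.0000e-02  1.0624e+02] turn z -0.0004 slide [0.0022 0.0024 0.2986] mm [  1.1   1.2 149.3] grip 0.087
[[257.56036352 222.2570207 ]]
```

View pics/z3.png

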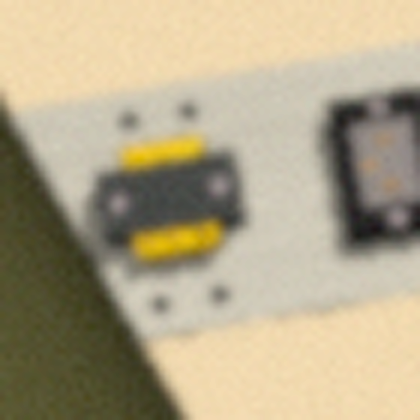

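The transformer's top bolts average to (168, 194) in the zoom, against an expected (167, 195), and its slope matches the hole rows, so it is well placed. Now the heat sink.

Emit:
{"name": "step_arm", "arguments": {"rows": [{"angular": [0, 0, 0], "slide": [0.0016, 0.0016, 0.06], "jaw": 1}, {"angular": [0, 0, 0], "slide": [0, 0, 0.07], "jaw": 1}, {"angular": [0, 0, 0], "slide": [0, 0, 0.06], "jaw": 1}, {"angular": [0, 0, 0], "slide": [0, 0, 0.05], "jaw": 1}, {"angular": [0, 0, 0], "slide": [0, 0, 0.035], "jaw": 1}, {"angular": [0, 0, 0], "slide": [0, 0, 0.02], "jaw": 0.7}, {"angular": [0, 0, 0], "slide": [0, 0, 0], "jaw": 0.6}, {"angular": [0, 0, 0], "slide": [0, 0, 0], "jaw": 0.5}, {"angular": [0, 0, 0], "slide": [0, 0, 0], "jaw": 0.4}, {"angular": [0, 0, 0], "slide": [0, 0, 0], "jaw": 0.4}], "newtons": 30}}

```text
time_s: 18.4
tool_pos: [0.6456, 0.1228, 0.0064]
tool_rot: [-180.0, 0.0, 106.3]
force: [-0.9, -0.4, 1.7]
grip_width: 0.0458
grasp_force: 30.0
```

Emit:
{"name": "step_arm", "arguments": {"rows": [{"angular": [0, 0, 0], "slide": [0, 0, 0], "jaw": 0.4}, {"angular": [0, 0, 0], "slide": [0, 0, 0], "jaw": 0.4}, {"angular": [0, 0, 0], "slide": [0, 0, 0], "jaw": 0.4}]}}

```text
time_s: 18.77
tool_pos: [0.6456, 0.1228, 0.0064]
tool_rot: [-180.0, 0.0, 106.3]
force: [-3.8, -0.9, 4.8]
grip_width: 0.0455
grasp_force: 30.0
```

```bash
python3 go.py .4838 .1272 .095 98.67
```

```text
t 18.77 at [0.6456 0.1228 0.0064] [-1.8000e+02  2.0000e-02  1.0629e+02] turn z 0.0423 slide [ 0.0575 -0.3186 -0.1772] mm [  28.7 -159.3  -88.6] grip 0.0455
```

Emit:
{"name": "step_arm", "arguments": {"rows": [{"angular": [0, 0, 0], "slide": [0, 0, -0.04], "jaw": 0.4}, {"angular": [0, 0, 0], "slide": [0, 0, -0.06], "jaw": 0.4}, {"angular": [0, 0, 0.0423], "slide": [0, 0, -0.05], "jaw": 0.4}, {"angular": [0, 0, 0], "slide": [0, -0.03, -0.027], "jaw": 0.4}, {"angular": [0, 0, 0], "slide": [0.012, -0.07, 0], "jaw": 0.4}, {"angular": [0, 0, 0], "slide": [0.015, -0.08, 0], "jaw": 0.4}, {"angular": [0, 0, 0], "slide": [0.015, -0.07, 0], "jaw": 0.4}, {"angular": [0, 0, 0], "slide": [0.012, -0.05, 0], "jaw": 0.4}, {"angular": [0, 0, 0], "slide": [0.005, -0.0186, 0], "jaw": 0.4}, {"angular": [0, 0, 0], "slide": [0, 0, 0], "jaw": 0.4}]}}

```text
time_s: 20.02
tool_pos: [0.4843, 0.1279, 0.095]
tool_rot: [179.9, 0.1, 98.7]
force: [-0.1, 0.2, -1.6]
grip_width: 0.0458
grasp_force: 30.0
```

Emit:
{"name": "step_arm", "arguments": {"rows": [{"angular": [0, 0, 0], "slide": [0, 0, 0], "jaw": 0.4}, {"angular": [0, 0, 0], "slide": [0, 0, 0], "jaw": 0.4}]}}

```text
time_s: 20.27
tool_pos: [0.4845, 0.128, 0.0944]
tool_rot: [180.0, -0.1, 98.6]
force: [0.5, 0.7, -0.7]
grip_width: 0.0456
grasp_force: 30.0
```

```bash
python3 go.py .4837 .128 .010 98.67
```

```text
t 20.27 at [0.4845 0.128  0.0944] [ 1.7998e+02 -5.0000e-02  9.8650e+01] turn z -0.0001 slide [ 0.0002 -0.0016  0.1689] mm [ 0.1 -0.8 84.4] grip 0.0456
```

Emit:
{"name": "step_arm", "arguments": {"rows": [{"angular": [0, 0, 0], "slide": [0, -0.001, 0.05], "jaw": 0.4}, {"angular": [0, 0, 0], "slide": [0, 0, 0.05], "jaw": 0.4}, {"angular": [0, 0, 0], "slide": [0, 0, 0.035], "jaw": 0.4}, {"angular": [0, 0, 0], "slide": [0, 0, 0.02], "jaw": 0.4}, {"angular": [0, 0, 0], "slide": [0, 0, 0.01], "jaw": 0.4}, {"angular": [0, 0, 0], "slide": [0, 0, 0.004], "jaw": 0.4}, {"angular": [0, 0, 0], "slide": [0, 0, 0.001], "jaw": 0.4}, {"angular": [0, 0, 0], "slide": [0, 0, 0], "jaw": 0.4}, {"angular": [0, 0, 0], "slide": [0, 0, 0], "jaw": 0.4}]}}

```text
time_s: 21.4
tool_pos: [0.4834, 0.1278, 0.0096]
tool_rot: [180.0, 0.0, 98.7]
force: [-0.3, 0.3, -1.8]
grip_width: 0.0459
grasp_force: 30.0
```

Emit:
{"name": "step_arm", "arguments": {"rows": [{"angular": [0, 0, 0], "slide": [0, 0.0006, 0.001], "jaw": 0.4}, {"angular": [0, 0, 0], "slide": [0, 0, 0], "jaw": 0.4}, {"angular": [0, 0, 0], "slide": [0, 0, 0], "jaw": 0.4}]}}

```text
time_s: 21.78
tool_pos: [0.4835, 0.1279, 0.0093]
tool_rot: [-180.0, 0.0, 98.7]
force: [-2.2, -1.3, 4.9]
grip_width: 0.046
grasp_force: 30.0
```

Emit:
{"name": "step_arm", "arguments": {"rows": [{"angular": [0, 0, 0], "slide": [0, 0, 0], "jaw": 0.6}, {"angular": [0, 0, 0], "slide": [0, 0, 0], "jaw": 0.8}, {"angular": [0, 0, 0], "slide": [0, 0, 0], "jaw": 1}, {"angular": [0, 0, 0], "slide": [0, 0, 0], "jaw": 1}, {"angular": [0, 0, 0], "slide": [0, 0, -0.06], "jaw": 1}, {"angular": [0, 0, 0], "slide": [0, 0, -0.08], "jaw": 1}, {"angular": [0, 0, 0], "slide": [0, 0, -0.08], "jaw": 1}, {"angular": [0, 0, 0], "slide": [0, 0, -0.06], "jaw": 1}]}}

```text
time_s: 22.78
tool_pos: [0.4839, 0.1282, 0.1505]
tool_rot: [179.9, 0.0, 98.7]
force: [-0.2, -0.9, -0.6]
grip_width: 0.0869
grasp_force: 0.0
```

```bash
python3 go.py .6496 -.2399 .155 67.3
```

```text
t 22.77 at [0.4839 0.1282 0.1505] [1.7992e+02 3.0000e-02 9.8690e+01] turn z 0.1744 slide [-0.5512  0.5899 -0.0091] mm [-275.6  294.9   -4.5] grip 0.0869
```

Emit:
{"name": "step_arm", "arguments": {"rows": [{"angular": [0, 0, 0.0436], "slide": [0, 0, 0], "jaw": 1}, {"angular": [0, 0, 0.0436], "slide": [0, 0, 0], "jaw": 1}, {"angular": [0, 0, 0.0436], "slide": [0, 0, 0], "jaw": 1}, {"angular": [0, 0, 0.0436], "slide": [0, 0, 0], "jaw": 1}]}}

```text
time_s: 23.28
tool_pos: [0.4834, 0.1279, 0.1488]
tool_rot: [180.0, 0.0, 67.0]
force: [0.3, -0.1, -0.3]
grip_width: 0.0868
grasp_force: 0.0
```

Emit:
{"name": "step_arm", "arguments": {"rows": [{"angular": [0, 0, 0], "slide": [-0.055, 0.059, 0], "jaw": 1}, {"angular": [0, 0, 0], "slide": [-0.07, 0.075, 0], "jaw": 1}, {"angular": [0, 0, 0], "slide": [-0.08, 0.085, 0], "jaw": 1}, {"angular": [0, 0, 0], "slide": [-0.08, 0.085, 0], "jaw": 1}, {"angular": [0, 0, 0], "slide": [-0.08, 0.085, 0], "jaw": 1}, {"angular": [0, 0, 0], "slide": [-0.08, 0.085, 0], "jaw": 1}, {"angular": [0, 0, 0], "slide": [-0.06, 0.065, 0], "jaw": 1}, {"angular": [0, 0, 0], "slide": [-0.0462, 0.0509, 0], "jaw": 1}, {"angular": [0, 0, 0], "slide": [0, 0, 0], "jaw": 1}, {"angular": [0, 0, 0], "slide": [0, 0, 0], "jaw": 1}]}}

```text
time_s: 24.52
tool_pos: [0.649, -0.2389, 0.1485]
tool_rot: [-179.9, -0.1, 67.3]
force: [-0.1, 1.2, -0.2]
grip_width: 0.0875
grasp_force: 0.0
```

```bash
python3 go.py .6496 -.2399 .003 67.3
python3 - <<'E'
from m import *
s=env.read_camera("side")[:,:,::-1].copy(); im=env.read_camera("top")[:,:,::-1].copy()
cv2.imwrite("pics/top3.png",im);cv2.imwrite("pics/side3.png",s)
H=prep(im)
cv2.imwrite("pics/z4.png",np.hstack([zoom(im,160,190,240,260,5,1.6),zoom(s,170,170,250,240,5,1.7)]))
P=[.4838,.1272]; a=np.radians(8.67); ex=np.array([np.cos(a),np.sin(a)]); ey=np.array([-np.sin(a),np.cos(a)])
print(((proj("top",[[*(np.array(P)+sx*17*.001*ex+sy*.028*ey),.031] for sx,sy in((1,1),(1,-1),(-1,-1),(-1,1))])-[160,190])*5+2).round(0))
E
```

```text
t 24.52 at [ 0.649  -0.2389  0.1485] [-1.7994e+02 -6.0000e-02  6.7340e+01] turn z 0.0002 slide [-0.0014  0.0019  0.2909] mm [ -0.7   0.9 145.5] grip 0.0875
[[ 58. 201.]
 [188. 179.]
 [200. 257.]
 [ 69. 280.]]
```

View pics/z4.png

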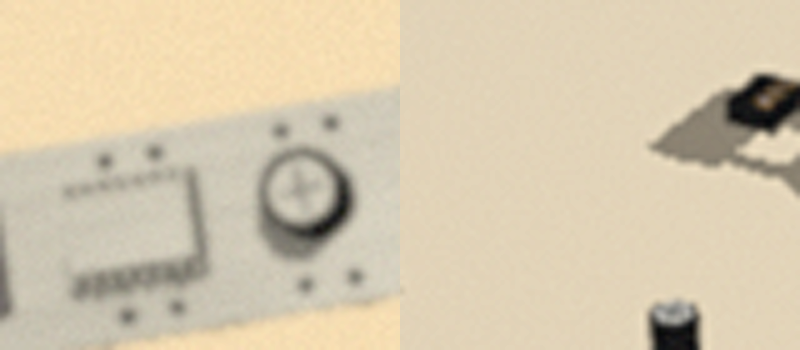

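The heat sink's top edges lie within about 1 px of the predicted corners and are parallel to the holes. Now the regulator.

Emit:
{"name": "step_arm", "arguments": {"rows": [{"angular": [0, 0, 0], "slide": [-0.0012, 0.0016, 0.06], "jaw": 1}, {"angular": [0, 0, 0], "slide": [0, 0, 0.07], "jaw": 1}, {"angular": [0, 0, 0], "slide": [0, 0, 0.06], "jaw": 1}, {"angular": [0, 0, 0], "slide": [0, 0, 0.05], "jaw": 1}, {"angular": [0, 0, 0], "slide": [0, 0, 0.03], "jaw": 1}, {"angular": [0, 0, 0], "slide": [0, 0, 0.015], "jaw": 0.7}, {"angular": [0, 0, 0], "slide": [0, 0, 0.003], "jaw": 0.6}, {"angular": [0, 0, 0], "slide": [0, 0, 0], "jaw": 0.5}], "newtons": 12}}

```text
time_s: 25.62
tool_pos: [0.6503, -0.2411, 0.0058]
tool_rot: [179.9, 0.0, 67.3]
force: [-0.0, -0.4, -0.6]
grip_width: 0.0647
grasp_force: 0.0
```

```bash
python3 go.py .6496 -.2399 .003 67.3
```

```text
t 25.62 at [ 0.6503 -0.2411  0.0058] [179.92   0.    67.29] turn z -0.0001 slide [ 0.0018 -0.0022  0.0057] mm [ 0.9 -1.1  2.8] grip 0.0647
```

Emit:
{"name": "step_arm", "arguments": {"rows": [{"angular": [0, 0, 0], "slide": [0.0014, -0.0014, 0.005], "jaw": 0.6}, {"angular": [0, 0, 0], "slide": [0, 0, 0], "jaw": 0.45}, {"angular": [0, 0, 0], "slide": [0, 0, 0], "jaw": 0.35}, {"angular": [0, 0, 0], "slide": [0, 0, 0], "jaw": 0.25}, {"angular": [0, 0, 0], "slide": [0, 0, 0], "jaw": 0.2}, {"angular": [0, 0, 0], "slide": [0, 0, 0], "jaw": 0.2}, {"angular": [0, 0, 0], "slide": [0, 0, 0], "jaw": 0.2}, {"angular": [0, 0, 0], "slide": [0, 0, 0], "jaw": 0.2}]}}

```text
time_s: 26.62
tool_pos: [0.6493, -0.2402, 0.0025]
tool_rot: [180.0, 0.0, 67.3]
force: [0.8, -0.6, 1.6]
grip_width: 0.0279
grasp_force: 12.0
```

```bash
python3 go.py .4838 .1272 .11 98.67
```

```text
t 26.62 at [ 0.6493 -0.2402  0.0025] [179.99   0.    67.28] turn z -0.1744 slide [ 0.7763 -0.2165 -0.2151] mm [ 388.1 -108.3 -107.5] grip 0.0279
```

Emit:
{"name": "step_arm", "arguments": {"rows": [{"angular": [0, 0, 0], "slide": [0, 0, -0.03], "jaw": 0.2}, {"angular": [0, 0, 0], "slide": [0, 0, -0.05], "jaw": 0.2}, {"angular": [0, 0, 0], "slide": [0, 0, -0.05], "jaw": 0.2}, {"angular": [0, 0, -0.0436], "slide": [0, 0, -0.05], "jaw": 0.2}, {"angular": [0, 0, -0.0436], "slide": [0, 0, -0.035], "jaw": 0.2}, {"angular": [0, 0, -0.0436], "slide": [0, 0, 0], "jaw": 0.2}, {"angular": [0, 0, -0.0436], "slide": [0, 0, 0], "jaw": 0.2}, {"angular": [0, 0, 0], "slide": [0.04, -0.011, 0], "jaw": 0.2}, {"angular": [0, 0, 0], "slide": [0.06, -0.017, 0], "jaw": 0.2}, {"angular": [0, 0, 0], "slide": [0.08, -0.022, 0], "jaw": 0.2}]}}

```text
time_s: 27.88
tool_pos: [0.6109, -0.155, 0.1107]
tool_rot: [179.9, 0.0, 98.6]
force: [0.7, 0.8, 0.8]
grip_width: 0.028
grasp_force: 12.0
```

Emit:
{"name": "step_arm", "arguments": {"rows": [{"angular": [0, 0, 0], "slide": [0.1, -0.028, 0], "jaw": 0.2}, {"angular": [0, 0, 0], "slide": [0.1, -0.028, 0], "jaw": 0.2}, {"angular": [0, 0, 0], "slide": [0.1, -0.028, 0], "jaw": 0.2}, {"angular": [0, 0, 0], "slide": [0.1, -0.028, 0], "jaw": 0.2}, {"angular": [0, 0, 0], "slide": [0.08, -0.022, 0], "jaw": 0.2}, {"angular": [0, 0, 0], "slide": [0.06, -0.017, 0], "jaw": 0.2}, {"angular": [0, 0, 0], "slide": [0.0563, -0.0155, 0], "jaw": 0.2}, {"angular": [0, 0, 0], "slide": [0, 0, 0], "jaw": 0.2}, {"angular": [0, 0, 0], "slide": [0, 0, 0], "jaw": 0.2}, {"angular": [0, 0, 0], "slide": [0, 0, 0], "jaw": 0.2}]}}

```text
time_s: 29.12
tool_pos: [0.4843, 0.126, 0.1099]
tool_rot: [180.0, 0.0, 98.6]
force: [0.8, -0.2, -0.1]
grip_width: 0.0279
grasp_force: 12.0
```

```bash
python3 go.py .4838 .1272 .0345 98.67
python3 - <<'E'
from m import *
s=env.read_camera("side")[:,:,::-1].copy()
cv2.imwrite("pics/z5.png",zoom(s,240,180,350,290,5,1.7))
E
```

```text
t 29.12 at [0.4843 0.126  0.1099] [1.7999e+02 3.0000e-02 9.8570e+01] turn z -0.0006 slide [ 0.0025 -0.0005  0.1509] mm [ 1.2 -0.3 75.4] grip 0.0279
```

View pics/z5.png

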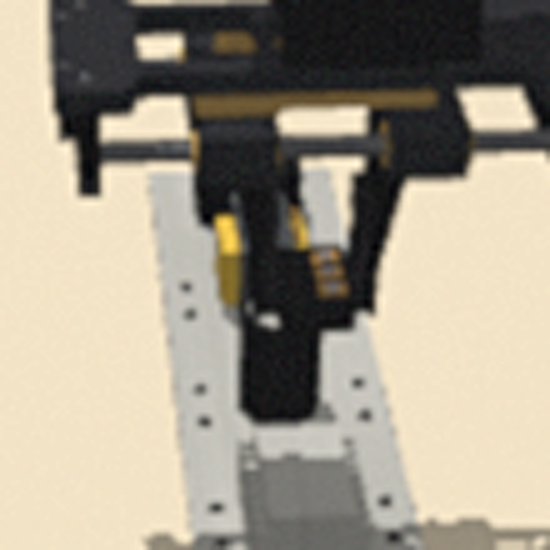

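The side view shows the regulator held level between the fingers above the row. I'm lowering it onto the heat sink.

Emit:
{"name": "step_arm", "arguments": {"rows": [{"angular": [0, 0, 0], "slide": [0.0015, 0, 0.04], "jaw": 0.2}, {"angular": [0, 0, 0], "slide": [0, 0, 0.05], "jaw": 0.2}, {"angular": [0, 0, 0], "slide": [0, 0, 0.03], "jaw": 0.2}, {"angular": [0, 0, 0], "slide": [0, 0, 0.015], "jaw": 0.2}, {"angular": [0, 0, 0], "slide": [0, 0, 0.01], "jaw": 0.2}, {"angular": [0, 0, 0], "slide": [0, 0, 0.005], "jaw": 0.2}, {"angular": [0, 0, 0], "slide": [0, 0, 0], "jaw": 0.2}, {"angular": [0, 0, 0], "slide": [0, 0, 0], "jaw": 0.2}]}}

```text
time_s: 30.18
tool_pos: [0.4839, 0.128, 0.0352]
tool_rot: [180.0, 0.0, 98.7]
force: [0.5, 0.1, 0.0]
grip_width: 0.0283
grasp_force: 12.0
```

Emit:
{"name": "step_arm", "arguments": {"rows": [{"angular": [0, 0, 0], "slide": [-0.0012, 0, 0.002], "jaw": 0.2}, {"angular": [0, 0, 0], "slide": [0, 0, 0], "jaw": 0.2}, {"angular": [0, 0, 0], "slide": [0, 0, 0.001], "jaw": 0.2}, {"angular": [0, 0, 0], "slide": [0, 0, 0], "jaw": 0.2}]}}

```text
time_s: 30.68
tool_pos: [0.4837, 0.1274, 0.0333]
tool_rot: [180.0, 0.0, 98.7]
force: [0.3, -0.1, -0.4]
grip_width: 0.028
grasp_force: 12.0
```

Emit:
{"name": "step_arm", "arguments": {"rows": [{"angular": [0, 0, 0], "slide": [0, 0, 0.0012], "jaw": 0.2}, {"angular": [0, 0, 0], "slide": [0, 0, 0], "jaw": 0.2}, {"angular": [0, 0, 0], "slide": [0, 0, 0], "jaw": 0.2}]}}

```text
time_s: 31.05
tool_pos: [0.4837, 0.1274, 0.0333]
tool_rot: [-180.0, 0.0, 98.7]
force: [-2.7, 0.0, 5.5]
grip_width: 0.028
grasp_force: 12.0
```

Emit:
{"name": "step_arm", "arguments": {"rows": [{"angular": [0, 0, 0], "slide": [0, 0, 0], "jaw": 0.4}, {"angular": [0, 0, 0], "slide": [0, 0, 0], "jaw": 0.7}, {"angular": [0, 0, 0], "slide": [0, 0, 0], "jaw": 1}, {"angular": [0, 0, 0], "slide": [0, 0, 0], "jaw": 1}, {"angular": [0, 0, 0], "slide": [0, 0, -0.06], "jaw": 1}, {"angular": [0, 0, 0], "slide": [0, 0, -0.08], "jaw": 1}, {"angular": [0, 0, 0], "slide": [0, 0, -0.08], "jaw": 1}, {"angular": [0, 0, 0], "slide": [0, 0, -0.06], "jaw": 1}]}}

```text
time_s: 32.05
tool_pos: [0.484, 0.1276, 0.1744]
tool_rot: [179.9, 0.0, 98.7]
force: [0.1, -1.3, 0.3]
grip_width: 0.0863
grasp_force: 0.0
```

Emit:
{"name": "step_arm", "arguments": {"rows": [{"angular": [0, 0, 0], "slide": [-0.05, 0.03, -0.02], "jaw": 1}, {"angular": [0, 0, 0], "slide": [-0.1, 0.06, -0.02], "jaw": 1}, {"angular": [0, 0, 0], "slide": [-0.1, 0.06, -0.02], "jaw": 1}, {"angular": [0, 0, 0], "slide": [-0.1, 0.06, 0], "jaw": 1}, {"angular": [0, 0, 0], "slide": [-0.1, 0.06, 0], "jaw": 1}, {"angular": [0, 0, 0], "slide": [-0.1, 0.06, 0], "jaw": 1}, {"angular": [0, 0, 0], "slide": [-0.1, 0.06, 0], "jaw": 1}, {"angular": [0, 0, 0], "slide": [-0.05, 0.03, 0], "jaw": 1}, {"angular": [0, 0, 0], "slide": [0, 0, 0], "jaw": 1}]}}

```text
time_s: 33.17
tool_pos: [0.7445, -0.1898, 0.2008]
tool_rot: [-179.9, -0.0, 98.4]
force: [-0.8, 0.7, -0.1]
grip_width: 0.087
grasp_force: 0.0
```

Run:
```python
from m import *
s=env.read_camera("side")[:,:,::-1].copy(); im=env.read_camera("top")[:,:,::-1].copy()
cv2.imwrite("pics/top4.png",im);cv2.imwrite("pics/side4.png",s)
cv2.imwrite("pics/z6.png",np.vstack([zoom(im,140,195,300,260,5,1.6)[:, :800],np.hstack([zoom(s,200,195,360,250+0,5,1.7)])]))
H=prep(im)
print("reg",rect("top",cont(H,(165,205,206,250),lambda h:(h[...,2]<60)|(h[...,1]>110)),.045))
a=np.radians(8.67); ex=np.array([np.cos(a),np.sin(a)]); ey=np.array([-np.sin(a),np.cos(a)]); P=np.array([.4838,.1272])
for hx,hy,z in((17,28,.031),(14,19,.045)):
  print(((proj("top",[[*(P+sx*hx*.001*ex+sy*hy*.001*ey),z] for sx,sy in((1,1),(1,-1),(-1,-1),(-1,1))])-[140,195])*5+2).round(0).tolist())
```

```text
reg [484.  126.3  27.7  37.    7.6 484.4 125.9]
[[158.0, 176.0], [288.0, 154.0], [300.0, 232.0], [169.0, 255.0]]
[[173.0, 177.0], [262.0, 161.0], [272.0, 227.0], [183.0, 242.0]]
```

View pics/z6.png

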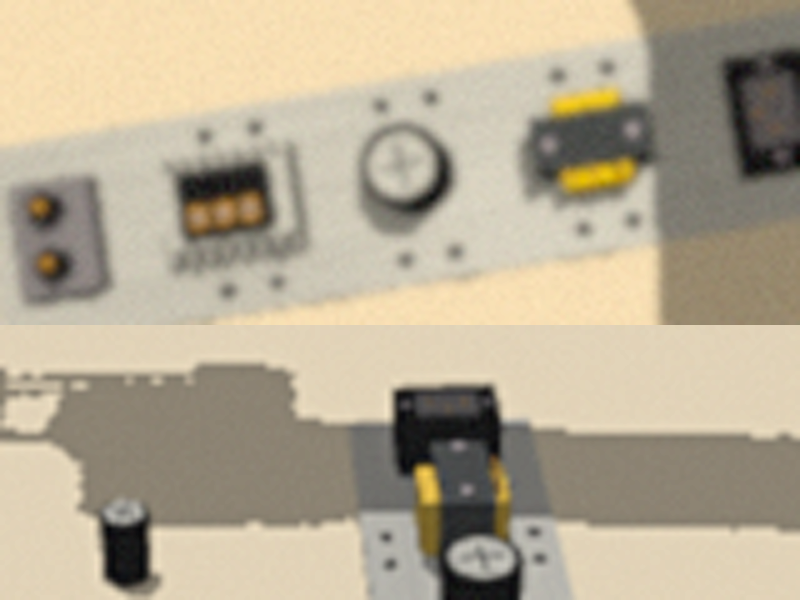

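The regulator's corners at about (177,177) to (272,228) match the prediction, with its centre about 1 mm off. The whole row is in place, so I'm handing in.

```bash
python3 -c "
from cell import env
print(env.sign_off())"
```

```text
the job is handed in; nothing more can be done
None
```

The job is handed in after about 33 s of robot time: the large capacitor, transformer and heat sink stand on their hole groups, and the regulator lies flat on the heat sink; the camera shows each within about 1–2 mm, and the small capacitor and mug were not touched.

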